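# Walk the flattening weight into its bay and shut the keeper

### The job

Walk the heavy steel flattening weight forward along the bench into its bay by nudging the white ball rollers on its two rear corners in turn, never pushing it with more than 17 N and without lifting or tipping it, until its front face sits square on the end bar and you feel it bear on the bar by a few newtons. Then swing the keeper arm fully shut behind it, let go, and leave the ink can, the roller and the jar where they stand.

Things in the scene. Friction and masses are not known exactly. Their poses are not given: they have to be found in the camera images.
- weight: Flattening weight: dark steel slab 90 (x) by 180 (y) by 42 mm high, about 3.3 kg, on a flat plinth 40 by 176 by 8 mm. Origin: centre of its underside; x to its front face (45 mm ahead). Two free-turning white balls, radius 12 mm, on its rear face, centres at x = -54, y = +-76, z = 25 mm. Sliding it straight takes over 17 N; a slow push on one ball (8 to 13 N) turns it about its far half.
- bay: Fixed grey bay. Origin: on the bench, mid-width, at the face of its end bar (240 mm wide, 34 high, at x 0 to 22 mm); x points into the bar, the way the weight must go. Home: weight's origin at x = -45 mm, its x along the bay's. Two guide rails 24 mm high stand at y = +-106 mm (inner faces) from x = 0 to -30 mm, then flare out to -55 mm. The keeper's pivot stands 40 mm high at its +y side.
- keeper (a joint): Keeper arm's angle (rad) about its upright pivot: 0 shut (arm along the bay's -y, behind the weight), pi/2 along the bay's -x, growing as it opens, clockwise seen from above, to 2.4. Starts open at 1.7 to 2.2. Stiff, stays where left; about 1 N at the knob moves it. Shut, its rubber pad lies 4 mm behind the seated weight; it shuts to the stop at 0.
- keeper_knob (a point): Centre of the black upright knob on the end of the keeper arm: a cylinder 19 mm across and 24 mm high, this point 58 mm above the bench, 94 mm from the pivot's axis. The arm below it is a steel bar 14 mm wide, from 19 to 33 mm above the bench.
- keeper_pivot (a point): Point on the keeper's upright pivot axis, 26 mm above the bench; at x = -136, y = +128 mm in the bay's frame.
- ink_can: Closed ink can, 84 mm across, 58 high, upright on the bench beside the bay (-y side); leave alone. Origin: centre of its underside.
- brayer: Ink roller with a wooden handle, lying on the bench on the bay's -y side, 195 mm long, 110 wide, 40 high; leave alone. Origin: under the middle of the black rubber roll; the handle points along its -x.
- jar: Small amber jar with black cap, 56 mm across, 60 high, beyond the end bar; leave alone. Origin: centre of its underside.
Things that resemble listed ones, but are neither listed nor needed, are in the scene too. Of the things like the weight, leave any that is turquoise; of the rest the larger one is meant.

How it is judged:
By the outcome, as a careful person would: the job done as asked, in the order asked, and still so for the second after the job is handed in, with the robot touching nothing.
It also fails if it takes over 72 s, if anything falls off the work surface, if the arm or the gripper's body presses on something with over 40 N, if the wrist force passes 120 N, or if a joint passes its speed limit or range.

### The arm

A 7-joint arm with a two-finger parallel gripper is mounted at the origin on the work surface. World frame = base frame: x ahead of the robot, y to its left, z up, the work surface at z = 0. Lengths are in m, angles in rad, forces in N, time in s.
With the tool pointing down it reaches from about 0.4 to 0.875 m from the base axis. Payload 4.4 kg.
Tool frame: the origin (TCP) lies between the finger pads; the fingertips stand 25 mm ahead of it and the grasp point (between the pads) lies 6 mm ahead of it; z points along the fingers, y is the direction in which the jaws open and shut (so a half turn about z gives the same grasp; the last joint's range is limited). The gripper opens to 85 mm and grips with 20 to 120 N. Pads are 22 mm wide; open, the fingers measure 114 mm over their backs; the gripper's body (76 mm by 85 mm) begins 54 mm behind the grasp point. The pads swing forward as they close: fully open they stand 13 mm farther back than shut.
Start: joints at [1.232, 0.628, 0.038, 1.517, -0.027, 0.996, -0.02], TCP at [0.175, -0.626, 0.256] pointing down, gripper open.
Joint ranges: [-3.06, 3.06], [-0.37, 2.12], [-1.25, 1.32], [0.18, 2.47], [-1.1, 4.24], [0.23, 1.98], [-2.94, 2.94]. Speed limits (rad/s): [2.57, 2.57, 3.14, 3.14, 3.14, 3.14, 3.14].

### API

Orientations are given as a unit quaternion [x, y, z, w].
In Python, from bench import telemetry, optics, arm, outline_of gives the robot as it stands.
- The arm moves only by the shell command python3 -m creep 'ROWS' [OPENING] [FORCE]. ROWS is JSON, a list of rows, each a list of 6 numbers: the shift along the tool's x, y, z in m, then the turn, a rotation vector about the tool's x, y, z in degrees. A call has 1 to 20 rows; each row is the pose to reach, as a shift and turn from the pose measured when the call began, along the tool's axes at that moment; what a row does not reach only later rows make up. A row lasts 1/8 s, in which the tool goes at most 62.5 mm and 10.7 degrees, less where a joint would pass 70% of its speed; a pose out of reach is approached as far as the arm can. A call with a gripper value outside its range is refused whole. OPENING is the opening in per cent of the stroke, from 0 (shut) to 100 (fully open), set as the call begins (- or left out, the last holds). The fingers move at their own pace and stop on an object; FORCE is the grip in N (left out, the last holds). Time passes only in rows, so rows that repeat a pose let the fingers close. It gives the time, the measured TCP pose, the force and the opening at its end, in the units of the state.
- telemetry.state(): the state, without advancing time (a new reading comes with each control period).
- optics.camera(name): name is "scene" or "top" or "wrist"; returns (picture, depth): 480x640x3 uint8, red, green, blue; 480x640 float32, m along the optical axis (not along the pixel's ray), 0 where there is no reading.
- optics.camera_params(name): a dict with "K" (3x3 intrinsics, pixels), "position" and "orientation" of the camera in the world. Camera axes: x right, y up, looking along -z (the intrinsics and any distortion apply to the point x, -y, -z); pixel columns grow to the right and rows downward; lengths in m; the calibration is good to about 2 mm. A picture is of the moment at which its call begins: read the wrist's pose just before it. camera_params takes no time and is no camera call; for the wrist camera it gives the pose at the moment of the call.
- arm.close_job(): hands the job in, once; it reports no verdict.
Trained networks look in the newest picture that a camera, given by its name, has taken for a name from the list of things; names that differ only in an ending like _2 or _b are one class to them, and where a whole thing is asked for, a point or a joint stands for the part that bears it (a point fixed in the world has none). Each returns a list of dicts, best first, with "conf" (0 to 1); they miss things now and then, are a little off and sometimes report something else, mostly with a low value. They report only what shows in the picture. A call takes as long as a camera call. They do not tell look-alikes from the thing itself.
- outline_of(query, camera): "pixels" (480x640 bool, what is visible of it) and "xy" ([column, row] in pixels, amid what is visible of it).
The state is a dict: "clock": time; "joint_positions": joint angles; "joint_vel": joint speeds; "effort": joint torques, N m; "eef_pos": TCP position; "tool_rot": TCP orientation; "contact_force": force on the tool from outside, world axes, zero at the start; "ft_torque": the same for the moment, N m; "grip_width": opening from 0.0 (shut) to 1.0 (fully open).
Only numpy, scipy, OpenCV 4.12 (cv2) and the standard library are available. Lean on these libraries where they do the work, as an engineer would, in place of code of your own. Each camera call takes 0.05 s, during which the arm holds its last target. There are 200 camera calls.

## Working session

There is one attempt and no reset: what is moved stays moved. The work goes in short steps, Python scripts to look and compute and a shell command to move; the robot and the scene stay as the last step left them, time stands still between calls to the robot, and variables do not carry over. Pictures are saved under pics/ and viewed, on a budget of 10 in all, crops included, one or two more only if the job needs it, and the job is handed in when it is done.

```bash
ls; mkdir -p pics; python3 - <<'E'
from bench import telemetry, optics
import cv2,numpy as np
s=telemetry.state(); print(s)
for n in("scene","top"):
    p,d=optics.camera(n); cv2.imwrite(f"pics/{n}0.png",p[:,:,::-1]); np.savez(f"{n}0.npz",p=p,d=d)
    print(n,optics.camera_params(n))
E
```

```text
pics
{'clock': 0.0, 'joint_positions': array([ 1.23215309,  0.62931214,  0.03846302,  1.51837391, -0.02700895,
        0.99633162, -0.01997969]), 'joint_vel': array([ 0.00054849,  0.0012973 , -0.00048362, -0.00115058,  0.00038999,
        0.00086937,  0.00015133]), 'effort': array([ 6.29326018e-05, -5.63419175e+01,  1.22631177e+00, -1.93451160e+01,
        1.09681534e-02,  1.03109048e-02,  2.19728065e-06]), 'eef_pos': array([ 0.17501622, -0.62538322,  0.25540958]), 'tool_rot': array([ 9.90708663e-01,  1.35997931e-01, -1.43797576e-04, -9.42320732e-04]), 'contact_force': array([ 0.94942298, -0.53798783, -0.84948536]), 'ft_torque': array([ 0.02481117,  0.02642889, -0.05120144]), 'grip_width': 0.9975176637764194}
scene {'K': array([[434.16914401,   0.        , 316.6879915 ],
       [  0.        , 434.16914401, 242.18075019],
       [  0.        ,   0.        ,   1.        ]]), 'position': array([ 1.15451914, -0.5242687 ,  0.58825462]), 'orientation': array([0.40517931, 0.19805152, 0.3793126 , 0.80791539])}
top {'K': array([[496.66611475,   0.        , 317.72972499],
       [  0.        , 496.66611475, 234.71811991],
       [  0.        ,   0.        ,   1.        ]]), 'position': array([ 0.50913143, -0.07061751,  0.86415718]), 'orientation': array([ 0.03090086, -0.02540564, -0.70422134,  0.70885259])}
```

View pics/top0.png

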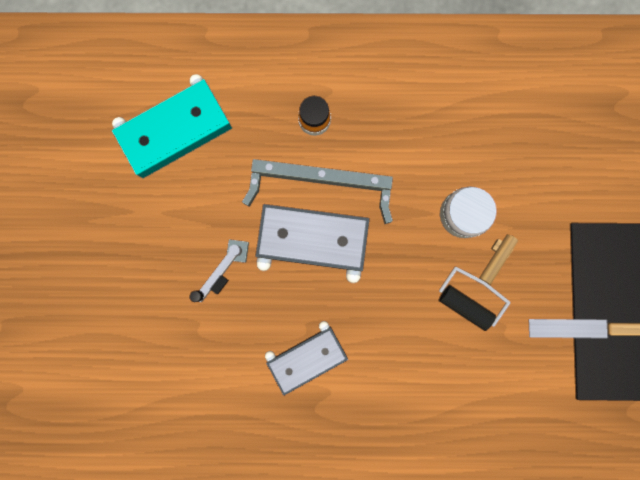

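View pics/scene0.png

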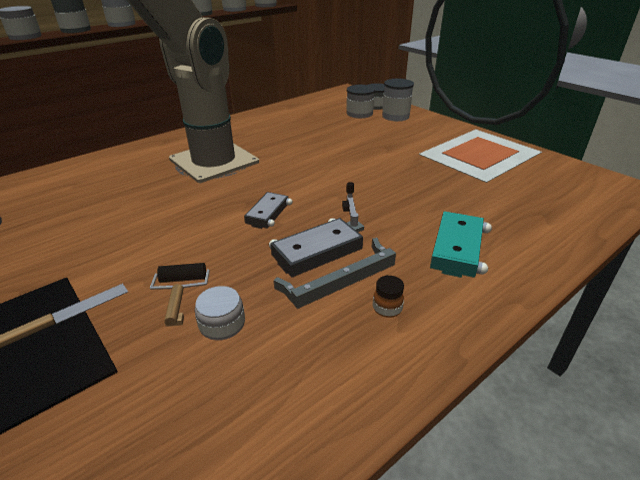

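```bash
cat > h.py <<'E'
import numpy as np, cv2
from scipy.spatial.transform import Rotation as R
from bench import telemetry, optics, outline_of
def cloud(n,d,cp):
    K=cp["K"]; v,u=np.mgrid[:480,:640]
    c=np.stack([(u-K[0,2])/K[0,0]*d,-(v-K[1,2])/K[1,1]*d,-d],-1)
    return c@R.from_quat(cp["orientation"]).as_matrix().T+cp["position"]
def shot(n):
    cp=optics.camera_params(n); p,d=optics.camera(n)
    return p,d,cloud(n,d,cp)
E
python3 - <<'E'
from h import *
p,d,c=shot("top")
np.savez("top1.npz",p=p,d=d,c=c)
for q in("weight","bay","keeper","keeper_knob","ink_can","brayer","jar"):
    for o in outline_of(q,"top")[:3]:
        m=o["pixels"]&(d>0); P=c[m]
        if len(P)<5: continue
        print(q,round(o["conf"],2),np.round(o["xy"]),m.sum(),"med",np.median(P,0).round(3),"lo",np.percentile(P,2,0).round(3),"hi",np.percentile(P,98,0).round(3))
E
```

```text
weight 0.75 [303. 359.] 3000 med [ 0.369 -0.046  0.029] lo [ 0.322 -0.104  0.02 ] hi [0.422 0.016 0.033]
weight 0.6 [174. 130.] 6213 med [0.755 0.185 0.043] lo [0.686 0.101 0.019] hi [0.833 0.275 0.046]
bay 0.66 [285. 179.] 3137 med [ 0.67  -0.01   0.034] lo [ 0.472 -0.175  0.009] hi [0.698 0.129 0.07 ]
keeper 0.92 [214. 282.] 712 med [0.495 0.106 0.034] lo [0.467 0.081 0.025] hi [0.539 0.135 0.072]
keeper_knob 0.87 [214. 281.] 784 med [0.495 0.106 0.034] lo [0.467 0.079 0.002] hi [0.54  0.137 0.072]
ink_can 0.9 [468. 212.] 2205 med [ 0.612 -0.308  0.058] lo [ 0.576 -0.349  0.019] hi [ 0.65  -0.275  0.061]
ink_can 0.6 [314. 115.] 998 med [ 0.773 -0.056  0.06 ] lo [ 0.754 -0.08   0.014] hi [ 0.803 -0.033  0.064]
brayer 0.63 [490. 288.] 2349 med [ 0.478 -0.337  0.031] lo [ 0.427 -0.387  0.008] hi [ 0.57  -0.274  0.036]
brayer 0.32 [316. 242.] 6228 med [ 0.568 -0.056  0.043] lo [ 0.512 -0.141  0.029] hi [0.618 0.033 0.046]
jar 0.77 [312. 115.] 1059 med [ 0.773 -0.056  0.06 ] lo [ 0.754 -0.08   0.002] hi [ 0.819 -0.031  0.064]
```

```bash
python3 - <<'E'
from h import *
z=np.load("top1.npz"); p,d,c=z["p"],z["d"],z["c"]
X,Y,Z=c[...,0],c[...,1],c[...,2]
def rect(m,lab):
    m=cv2.morphologyEx(m.astype(np.uint8),cv2.MORPH_OPEN,np.ones((3,3)))
    n,l,st,_=cv2.connectedComponentsWithStats(m); k=1+np.argmax(st[1:,4]); mm=l==k
    r=cv2.minAreaRect((c[mm][:,:2]*1000).astype(np.float32)); print(lab,mm.sum(),"rect",np.round(r[0],1),np.round(r[1],1),round(r[2],2),"z",np.median(Z[mm]).round(4)); return mm
ok=d>0
print("bench z",np.median(Z[ok&(X>.3)&(X<.45)&(Y>-.3)&(Y<-.2)]))
w=rect(ok&(Z>.036)&(X>.49)&(X<.64)&(Y>-.17)&(Y<.05),"weight")
b=rect(ok&(Z>.027)&(X>.63)&(X<.72)&(Y>-.2)&(Y<.08),"bar")
# white balls
V=p.astype(int)
wh=ok&(V.min(-1)>185)&(X>.46)&(X<.58)&(Y>-.17)&(Y<.06)
n,l,st,ce=cv2.connectedComponentsWithStats(wh.astype(np.uint8))
for i in range(1,n):
    if st[i,4]>15: q=c[l==i]; print("ball",ce[i].round(1),st[i,4],q.mean(0).round(4),q[:,2].max().round(4))
kn=ok&(Z>.062)&(X>.4)&(X<.6)&(Y>.05)&(Y<.2); q=c[kn]; print("knob",kn.sum(),q.min(0),q.max(0),q.mean(0))
v,u=np.nonzero(kn);print(u.mean(),v.mean())
pv=ok&(Z>.036)&(Z<.05)&(X>.5)&(X<.57)&(Y>.03)&(Y<.15); q=c[pv]; print("pivot top",pv.sum(),q.min(0),q.max(0),q.mean(0))
cv2.imwrite("pics/crop.png",cv2.resize(p[140:410,180:420],None,fx=2.2,fy=2.2,interpolation=3)[:,:,::-1])
E
```

```text
bench z 0.0005794007989586847
weight 5897 rect [564.4 -53.5] [179.8 104.3] 82.82 z 0.0433
bar 1879 rect [679.5 -68.7] [240.  23.] 83.03 z 0.0348
ball [314.9 246.4] 2617 [ 0.5553 -0.0595  0.0434] 0.0487
ball [263.2 263.9] 110 [0.5259 0.0267 0.0355] 0.0412
ball [353.2 275.9] 113 [ 0.5069 -0.1234  0.0354] 0.0406
knob 119 [0.46547478 0.12200249 0.0622535 ] [0.48295514 0.14019183 0.07365584] [0.47385583 0.13039241 0.07012698]
195.0 295.74789915966386
pivot top 229 [0.50018886 0.03000535 0.03600661] [0.56870346 0.11765568 0.04631599] [0.54490317 0.05699652 0.04064395]
```

View pics/crop.png

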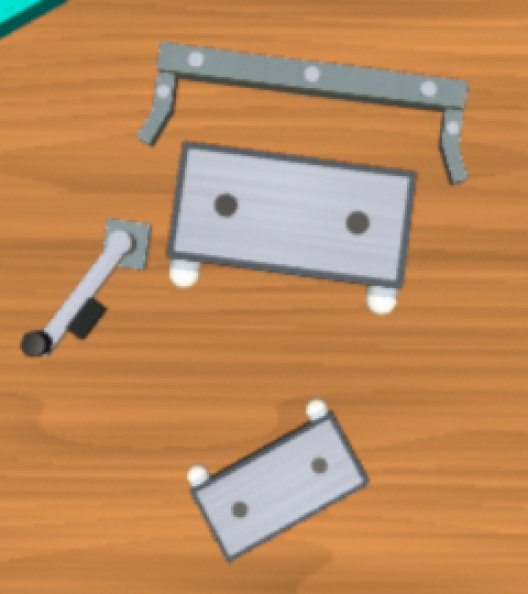

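The top view has three slabs. Turquoise at (172,130) is excluded. Of the two grey ones, at (305,360) and (313,237), the larger is (313,237): 180 mm long, in front of the bay, as the crop confirms. The knob is at (195,296), the pivot at (236,250), and the balls at (263,264) and (353,276).

```bash
cat >> h.py <<'E'
def big(m):
    m=cv2.morphologyEx(m.astype(np.uint8),cv2.MORPH_OPEN,np.ones((3,3)))
    n,l,st,_=cv2.connectedComponentsWithStats(m); return l==1+np.argmax(st[1:,4])
def rect(c,mm):  # centre mm, (long,short), yaw deg of the short axis (x ahead)
    (cx,cy),(a,b),_=r=cv2.minAreaRect((c[mm][:,:2]*1000).astype(np.float32))
    q=cv2.boxPoints(r); e=q[1]-q[0]; f=q[2]-q[1]; l=e if np.hypot(*e)>np.hypot(*f) else f
    if l[1]<0: l=-l
    return np.array([cx,cy]),sorted((a,b)),np.degrees(np.arctan2(-l[0],l[1]))
BAYC=None
def weight_in_bay(c,d,bay=None):
    X,Y,Z=c[...,0],c[...,1],c[...,2]; ok=d>0
    if bay is None:
        b=big(ok&(Z>.027)&(X>.63)&(X<.72)&(Y>-.2)&(Y<.08)); o,s,yb=rect(c,b)
        # bar only: band of the long side
        u=np.array([np.cos(np.radians(yb)),np.sin(np.radians(yb))]); bay=(o-11.5*u,yb); print("bay",bay,s)
    u=np.array([np.cos(np.radians(bay[1])),np.sin(np.radians(bay[1]))]); n=np.array([-u[1],u[0]])
    q=(c[...,:2]*1000-bay[0]); bx,by=q@u,q@n
    w=big(ok&(Z>.0405)&(Z<.047)&(bx>-190)&(bx<3)&(abs(by)<118)); o,s,yw=rect(c,w)
    print("weight bay x,y",((o-bay[0])@u).round(1),((o-bay[0])@n).round(1),"yaw",round(yw-bay[1],2),"size",np.round(s,1),"world",o.round(1))
    return bay,bx,by
E
python3 - <<'E'
from h import *
z=np.load("top1.npz"); d,c=z["d"],z["c"]
bay,bx,by=weight_in_bay(c,d)
Z=c[...,2]
f=lambda P:((P-bay[0])@np.array([np.cos(np.radians(bay[1])),np.sin(np.radians(bay[1]))]),(P-bay[0])@np.array([-np.sin(np.radians(bay[1])),np.cos(np.radians(bay[1]))]))
print("knob bay",f(np.array([473.9,130.4])))
m=(d>0)&(Z>.0345)&(Z<.06)&(by>105)&(by<150)&(bx<-115)&(bx>-160); print("pivot",m.sum(),bx[m].mean(),by[m].mean())
print("balls",f(np.array([525.9,26.7])),f(np.array([506.9,-123.4])))
s=telemetry.state(); e=s["eef_pos"][:2]*1000; print("tcp bay",f(e)); print(R.from_quat(s["tool_rot"]).as_matrix().round(3))
E
```

```text
bay (array([668.11582947, -67.31805503]), np.float32(-6.970812)) [22.95157241821289, 240.0384979248047]
weight bay x,y -97.8 1.1 yaw -0.32 size [ 89.6 180. ] world [571.2 -54.4]
knob bay (np.float64(-216.77600443126903), np.float64(172.68579876365166))
pivot 124 -139.16612547086004 128.98073431566127
balls (np.float64(-152.57496681349622), np.float64(76.06324766816597)) (np.float64(-153.217831116042), np.float64(-75.23314278928538))
tcp bay (np.float64(-421.5103776949264), np.float64(-614.3214879847137))
[[ 0.963  0.269  0.   ]
 [ 0.269 -0.963  0.   ]
 [ 0.    -0.    -1.   ]]
```

```bash
python3 -m creep '[[0.045,-0.043,0,0,0,6],[0.09,-0.086,0,0,0,12],[0.135,-0.129,0,0,0,18],[0.18,-0.172,0,0,0,22.6],[0.225,-0.215,0,0,0,22.6],[0.27,-0.258,0,0,0,22.6],[0.315,-0.3,0,0,0,22.6],[0.36,-0.343,0,0,0,22.6],[0.4,-0.38,0,0,0,22.6],[0.425,-0.4055,0,0,0,22.6],[0.425,-0.4055,0,0,0,22.6],[0.425,-0.4055,0.02,0,0,22.6],[0.425,-0.4055,0.06,0,0,22.6],[0.425,-0.4055,0.09,0,0,22.6],[0.425,-0.4055,0.09,0,0,22.6]]' 0 40
cat >> h.py <<'E'
def tcp():
    s=telemetry.state(); b=np.array([668.1,-67.3]); a=np.radians(-6.97); u=np.array([np.cos(a),np.sin(a)]); n=np.array([-u[1],u[0]])
    e=s["eef_pos"]*1000; M=R.from_quat(s["tool_rot"]).as_matrix(); F=s["contact_force"]
    print("t %.2f"%s["clock"],"tcp bay",((e[:2]-b)@u).round(1),((e[:2]-b)@n).round(1),"z",e[2].round(1),"yaw rel",np.degrees(np.arctan2(M[1,0],M[0,0])-a).round(2),"tilt",np.degrees(M[:2,2]).round(2),"F bay",(F[:2]@u).round(2),(F[:2]@n).round(2),F[2].round(2),"grip",s["grip_width"].round(3))
E
python3 -c "
from h import *
tcp()"
```

```text
clock: 2.38
eef_pos: [0.4732, -0.1218, 0.1649]
tool_rot: [0.998, -0.062, -0.002, -0.0]
contact_force: [0.5, -0.1, 0.2]
grip_width: -0.0Traceback (most recent call last):
  File "<string>", line 3, in <module>
    tcp()
    ~~~^^
  File "h.py", line 34, in tcp
    print("t %.2f"%s["clock"],"tcp bay",((e[:2]-b)@u).round(1),((e[:2]-b)@n).round(1),"z",e[2].round(1),"yaw rel",np.degrees(np.arctan2(M[1,0],M[0,0])-a).round(2),"tilt",np.degrees(M[:2,2]).round(2),"F bay",(F[:2]@u).round(2),(F[:2]@n).round(2),F[2].round(2),"grip",s["grip_width"].round(3))
                                                                                                                                                                                                                                                                          ^^^^^^^^^^^^^^^^^^^^^
AttributeError: 'float' object has no attribute 'round'
```

Now descend (tool z by 128 mm), then move toward the ball.

```bash
sed -i 's/s\["grip_width"\].round(3)/s["grip_width"]/' h.py; python3 -m creep '[[0,0,0.04,0,0,0],[0,0,0.08,0,0,0],[0,0,0.11,0,0,0],[0,0,0.128,0,0,0],[0,0,0.128,0,0,0],[0,0,0.128,0,0,0]]' >/dev/null
python3 -c "
from h import *
tcp()"
```

```text
t 3.12 tcp bay -186.4 -78.3 z 38.2 yaw rel -0.13 tilt [-0.14 -0.02] F bay 1.24 -0.5 0.78 grip 0.00249127794159444
```

```bash
cat > t.sh <<'E'
python3 -c "
from h import *
tcp()"
E
python3 -m creep '[[0.003,-0.001,0,0,0,0],[0.006,-0.002,0,0,0,0],[0.008,-0.002,0,0,0,0],[0.0095,-0.002,0,0,0,0],[0.011,-0.002,0,0,0,0],[0.0125,-0.002,0,0,0,0],[0.014,-0.002,0,0,0,0]]' >/dev/null; sh t.sh
```

```text
t 4.00 tcp bay -176.7 -76.2 z 37.4 yaw rel -0.15 tilt [-0.65  0.08] F bay -8.47 0.2 -0.77 grip -0.001784701293034796
```

```bash
python3 -m creep '[[0.003,0,0,0,0,0],[0.0045,0,0,0,0,0],[0.006,0,0,0,0,0],[0.007,0,0,0,0,0],[0.008,0,0,0,0,0],[0.009,0,0,0,0,0],[0.010,0,0,0,0,0],[0.011,0,0,0,0,0]]' >/dev/null; sh t.sh
```

```text
t 5.00 tcp bay -171.6 -76.2 z 36.1 yaw rel -0.18 tilt [-1.33  0.22] F bay -8.8 -0.88 0.22 grip -0.005017754008424899
```

```bash
python3 -m creep '[[0.004,0,-0.001,0,0.5,0],[0.0065,0,-0.001,0,1,0],[0.008,0,-0.001,0,1.3,0],[0.0095,0,-0.001,0,1.3,0],[0.011,0,-0.001,0,1.3,0],[0.0125,0,-0.001,0,1.3,0],[0.014,0,-0.001,0,1.3,0],[0.0155,0,-0.001,0,1.3,0],[0.017,0,-0.001,0,1.3,0]]' >/dev/null; sh t.sh
python3 -c "
from h import *
p,d,c=shot('top')
weight_in_bay(c,d,(np.array([668.1,-67.3]),-6.97))"
```

```text
t 6.12 tcp bay -160.1 -76.1 z 35.6 yaw rel -0.22 tilt [-0.67  0.19] F bay -7.76 -0.69 0.26 grip -0.0012247911656601998
weight bay x,y -91.9 0.7 yaw 8.17 size [ 89.8 178.7] world [577.  -55.5]
```

```bash
python3 -m creep '[[-0.015,0,0,0,0.7,0],[-0.032,-0.02,-0.001,0,0.7,0],[-0.032,-0.075,-0.001,0,0.7,0],[-0.032,-0.125,-0.001,0,0.7,0],[-0.032,-0.144,-0.001,0,0.7,0],[-0.032,-0.144,-0.001,0,0.7,0],[-0.025,-0.144,-0.001,0,0.7,0],[-0.021,-0.144,-0.001,0,0.7,0],[-0.0195,-0.144,-0.001,0,0.7,0],[-0.018,-0.144,-0.001,0,0.7,0],[-0.0165,-0.144,-0.001,0,0.7,0],[-0.015,-0.144,-0.001,0,0.7,0],[-0.0135,-0.144,-0.001,0,0.7,0],[-0.012,-0.144,-0.001,0,0.7,0]]' >/dev/null; sh t.sh
```

```text
t 7.92 tcp bay -177.6 67.2 z 35.7 yaw rel -0.25 tilt [-0.69  0.17] F bay -10.61 0.34 0.67 grip 0.007413587864246203
```

```bash
python3 -m creep '[[0.004,0,0,0,0.3,0],[0.0055,0,0,0,0.6,0],[0.007,0,0,0,0.6,0],[0.0085,0,0,0,0.6,0],[0.010,0,0,0,0.6,0],[0.0115,0,0,0,0.6,0],[0.013,0,0,0,0.6,0],[0.0145,0,0,0,0.6,0],[0.016,0,0,0,0.6,0],[0.0175,0,0,0,0.6,0],[0.019,0,0,0,0.6,0],[0.0205,0,0,0,0.6,0],[0.022,0,0,0,0.6,0],[0.0235,0,0,0,0.6,0]]' >/dev/null; sh t.sh
```

```text
t 9.68 tcp bay -158.5 64.6 z 34.5 yaw rel -0.36 tilt [-0.64  0.05] F bay -7.99 -2.42 -0.63 grip 0.0005881712237536337
```

```bash
python3 -m creep '[[0.004,-0.001,-0.001,0,0.3,0],[0.0055,-0.002,-0.001,0,0.6,0],[0.007,-0.002,-0.001,0,0.6,0],[0.0085,-0.002,-0.001,0,0.6,0],[0.010,-0.002,-0.001,0,0.6,0],[0.0115,-0.002,-0.001,0,0.6,0],[0.013,-0.002,-0.001,0,0.6,0],[0.0145,-0.002,-0.001,0,0.6,0]]' >/dev/null; sh t.sh
python3 -c "
from h import *
p,d,c=shot('top')
weight_in_bay(c,d,(np.array([668.1,-67.3]),-6.97))"
```

```text
t 10.68 tcp bay -147.2 62.7 z 34.5 yaw rel -0.55 tilt [-0.46 -0.18] F bay -5.67 -6.29 1.28 grip -0.00017708504180198744
weight bay x,y -84.6 3.1 yaw -5.61 size [ 89.5 179.2] world [584.5 -54. ]
```

```bash
python3 -m creep '[[-0.015,0.001,0,0,0.5,-0.5],[-0.035,0.01,-0.002,0,0.5,-0.5],[-0.035,0.065,-0.002,0,0.5,-0.5],[-0.035,0.115,-0.002,0,0.5,-0.5],[-0.035,0.131,-0.002,0,0.5,-0.5],[-0.035,0.131,-0.002,0,0.5,-0.5],[-0.028,0.131,-0.002,0,0.5,-0.5],[-0.0235,0.131,-0.002,0,0.5,-0.5],[-0.022,0.131,-0.002,0,0.5,-0.5],[-0.0205,0.131,-0.002,0,0.5,-0.5],[-0.019,0.131,-0.002,0,0.5,-0.5],[-0.0175,0.132,-0.002,0,0.5,-0.5],[-0.016,0.132,-0.002,0,0.5,-0.5],[-0.0145,0.133,-0.002,0,0.5,-0.5],[-0.013,0.134,-0.002,0,0.5,-0.5],[-0.0115,0.135,-0.002,0,0.5,-0.5],[-0.01,0.136,-0.002,0,0.5,-0.5],[-0.0085,0.137,-0.002,0,0.5,-0.5]]' >/dev/null; sh t.sh
```

```text
t 12.97 tcp bay -162.2 -73.6 z 36.1 yaw rel -0.05 tilt [-0.55 -0.08] F bay -10.01 0.5 -0.19 grip 0.0030860736756588895
```

```bash
python3 -m creep '[[0.004,0,0,0,0.3,0],[0.0055,0,0,0,0.5,0],[0.007,0,0,0,0.5,0],[0.0085,0.001,0,0,0.5,0],[0.010,0.001,0,0,0.5,0],[0.0115,0.002,0,0,0.5,0],[0.013,0.002,0,0,0.5,0],[0.0145,0.003,0,0,0.5,0],[0.016,0.004,0,0,0.5,0],[0.0175,0.005,0,0,0.5,0],[0.019,0.006,0,0,0.5,0],[0.0205,0.007,0,0,0.5,0],[0.022,0.008,0,0,0.5,0],[0.0235,0.009,0,0,0.5,0],[0.025,0.009,0,0,0.5,0]]' >/dev/null; sh t.sh
python3 -c "
from h import *
p,d,c=shot('top')
weight_in_bay(c,d,(np.array([668.1,-67.3]),-6.97))"
```

```text
t 14.85 tcp bay -142.3 -82.4 z 34.8 yaw rel -0.06 tilt [-0.63  0.  ] F bay -8.7 -0.52 -1.18 grip -0.0018753393644715443
weight bay x,y -75.1 3.6 yaw 8.22 size [ 89.5 177.8] world [594.  -54.6]
```

```bash
python3 -m creep '[[-0.015,0,0,0,0.6,0],[-0.034,-0.02,-0.002,0,0.6,0],[-0.034,-0.08,-0.002,0,0.6,0],[-0.034,-0.135,-0.002,0,0.6,0],[-0.034,-0.155,-0.002,0,0.6,0],[-0.034,-0.155,-0.002,0,0.6,0],[-0.027,-0.155,-0.002,0,0.6,0],[-0.022,-0.155,-0.002,0,0.6,0],[-0.0205,-0.155,-0.002,0,0.6,0],[-0.019,-0.155,-0.002,0,0.6,0],[-0.0175,-0.155,-0.002,0,0.6,0],[-0.016,-0.155,-0.002,0,0.6,0],[-0.0145,-0.156,-0.002,0,0.6,0],[-0.013,-0.157,-0.002,0,0.6,0],[-0.0115,-0.158,-0.002,0,0.6,0],[-0.01,-0.159,-0.002,0,0.6,0],[-0.0085,-0.160,-0.002,0,0.6,0],[-0.007,-0.161,-0.002,0,0.6,0]]' >/dev/null; sh t.sh
```

```text
t 17.15 tcp bay -154.6 77.7 z 35.4 yaw rel -0.11 tilt [-0.7  -0.03] F bay -9.41 0.05 -0.61 grip 0.0025459776436604358
```

```bash
python3 -m creep '[[0.004,0,0,0,0.3,0],[0.0055,0,0,0,0.5,0],[0.007,0,0,0,0.5,0],[0.0085,-0.001,0,0,0.5,0],[0.010,-0.001,0,0,0.5,0],[0.0115,-0.002,0,0,0.5,0],[0.013,-0.002,0,0,0.5,0],[0.0145,-0.003,0,0,0.5,0],[0.016,-0.004,0,0,0.5,0],[0.0175,-0.005,0,0,0.5,0],[0.019,-0.006,0,0,0.5,0],[0.0205,-0.007,0,0,0.5,0],[0.022,-0.007,0,0,0.5,0]]' >/dev/null; sh t.sh
python3 -c "
from h import *
p,d,c=shot('top')
weight_in_bay(c,d,(np.array([668.1,-67.3]),-6.97))"
```

```text
t 18.77 tcp bay -137.9 83.9 z 33.8 yaw rel -0.15 tilt [-0.85 -0.02] F bay -8.86 -0.21 -0.38 grip 0.002346439709772834
weight bay x,y -66.0 3.4 yaw -4.7 size [ 90.2 179.7] world [603.  -55.9]
```

```bash
python3 -m creep '[[-0.015,0,-0.001,0,0.8,0],[-0.025,0.02,-0.003,0,0.8,0],[-0.025,0.08,-0.003,0,0.8,0],[-0.025,0.135,-0.003,0,0.8,0],[-0.025,0.154,-0.003,0,0.8,0],[-0.025,0.154,-0.003,0,0.8,0],[-0.018,0.154,-0.003,0,0.8,0],[-0.013,0.154,-0.003,0,0.8,0],[-0.0115,0.154,-0.003,0,0.8,0],[-0.01,0.154,-0.003,0,0.8,0],[-0.0085,0.154,-0.003,0,0.8,0],[-0.007,0.155,-0.003,0,0.8,0],[-0.0055,0.156,-0.003,0,0.8,0],[-0.004,0.157,-0.003,0,0.8,0],[-0.0025,0.158,-0.003,0,0.8,0],[-0.001,0.159,-0.003,0,0.8,0],[0.0005,0.160,-0.003,0,0.8,0]]' >/dev/null; sh t.sh
```

```text
t 20.95 tcp bay -142.9 -75.0 z 36.0 yaw rel -0.09 tilt [-0.65  0.05] F bay -9.89 -0.43 0.07 grip -0.001005284115294788
```

```bash
python3 -m creep '[[0.004,0,0,0,0.3,0],[0.0055,0,0,0,0.5,0],[0.007,0,0,0,0.5,0],[0.0085,0.001,0,0,0.5,0],[0.010,0.001,0,0,0.5,0],[0.0115,0.002,0,0,0.5,0],[0.013,0.002,0,0,0.5,0],[0.0145,0.003,0,0,0.5,0],[0.016,0.003,0,0,0.5,0],[0.0175,0.004,0,0,0.5,0],[0.019,0.004,0,0,0.5,0]]' >/dev/null; sh t.sh
python3 -c "
from h import *
p,d,c=shot('top')
weight_in_bay(c,d,(np.array([668.1,-67.3]),-6.97))"
```

```text
t 22.32 tcp bay -129.1 -78.3 z 34.5 yaw rel -0.07 tilt [-0.75  0.14] F bay -9.59 0.98 0.56 grip -0.0008136299110638512
weight bay x,y -58.4 4.1 yaw 5.9 size [ 89.6 177.9] world [610.6 -56.1]
```

```bash
python3 -m creep '[[-0.015,0,0,0,0.7,0],[-0.028,-0.02,-0.002,0,0.7,0],[-0.028,-0.08,-0.002,0,0.7,0],[-0.028,-0.135,-0.002,0,0.7,0],[-0.028,-0.154,-0.002,0,0.7,0],[-0.028,-0.154,-0.002,0,0.7,0],[-0.021,-0.154,-0.002,0,0.7,0],[-0.016,-0.154,-0.002,0,0.7,0],[-0.0145,-0.154,-0.002,0,0.7,0],[-0.013,-0.154,-0.002,0,0.7,0],[-0.0115,-0.154,-0.002,0,0.7,0],[-0.01,-0.154,-0.002,0,0.7,0],[-0.0085,-0.156,-0.002,0,0.7,0],[-0.007,-0.157,-0.002,0,0.7,0],[-0.0055,-0.158,-0.002,0,0.7,0],[-0.004,-0.159,-0.002,0,0.7,0],[-0.0025,-0.160,-0.002,0,0.7,0]]' >/dev/null; sh t.sh
```

```text
t 24.50 tcp bay -136.6 81.0 z 35.4 yaw rel -0.1 tilt [-0.68  0.1 ] F bay -9.45 -1.25 0.41 grip -0.0004214621020447871
```

```bash
python3 -m creep '[[0.004,0,0,0,0.3,0],[0.0055,0,0,0,0.5,0],[0.007,0,0,0,0.5,0],[0.0085,-0.001,0,0,0.5,0],[0.010,-0.001,0,0,0.5,0],[0.0115,-0.002,0,0,0.5,0],[0.013,-0.002,0,0,0.5,0],[0.0145,-0.002,0,0,0.5,0]]' >/dev/null; sh t.sh
python3 -c "
from h import *
p,d,c=shot('top')
weight_in_bay(c,d,(np.array([668.1,-67.3]),-6.97))"
```

```text
t 25.50 tcp bay -127.5 82.5 z 33.9 yaw rel -0.12 tilt [-0.83  0.12] F bay -9.6 0.45 0.97 grip 0.002240136212363898
weight bay x,y -52.4 3.2 yaw -2.67 size [ 89.7 179.5] world [616.4 -57.8]
```

```bash
python3 -m creep '[[-0.012,0,-0.001,0,0.8,0],[-0.02,0.02,-0.002,0,0.8,0],[-0.02,0.08,-0.002,0,0.8,0],[-0.02,0.135,-0.002,0,0.8,0],[-0.02,0.1545,-0.002,0,0.8,0],[-0.02,0.1545,-0.002,0,0.8,0],[-0.013,0.1545,-0.002,0,0.8,0],[-0.008,0.1545,-0.002,0,0.8,0],[-0.0065,0.1545,-0.002,0,0.8,0],[-0.005,0.1545,-0.002,0,0.8,0],[-0.0035,0.1545,-0.002,0,0.8,0],[-0.002,0.1545,-0.002,0,0.8,0],[-0.0005,0.155,-0.002,0,0.8,0],[0.001,0.156,-0.002,0,0.8,0],[0.0025,0.157,-0.002,0,0.8,0],[0.004,0.158,-0.002,0,0.8,0],[0.0055,0.159,-0.002,0,0.8,0],[0.007,0.159,-0.002,0,0.8,0]]' >/dev/null; sh t.sh
python3 -c "
from h import *
p,d,c=shot('top')
weight_in_bay(c,d,(np.array([668.1,-67.3]),-6.97))"
```

```text
t 27.80 tcp bay -125.8 -76.2 z 34.6 yaw rel -0.13 tilt [-0.6   0.16] F bay -9.26 0.0 -0.7 grip 0.0021428498252081944
weight bay x,y -49.5 11.9 yaw 1.59 size [ 90.  162.6] world [620.4 -49.5]
```

```bash
python3 -m creep '[[0.004,0,0,0,0.3,0],[0.005,0,0,0,0.6,0],[0.006,0,0,0,0.6,0],[0.007,0,0,0,0.6,0],[0.008,0,0,0,0.6,0]]' >/dev/null; sh t.sh
```

```text
t 28.48 tcp bay -123.3 -75.7 z 33.2 yaw rel -0.13 tilt [-0.65  0.24] F bay -10.97 -0.54 -0.19 grip -0.0002541066687967751
```

```bash
python3 -m creep '[[-0.012,0,-0.001,0,0.6,0],[-0.021,-0.02,-0.003,0,0.6,0],[-0.021,-0.08,-0.003,0,0.6,0],[-0.021,-0.135,-0.003,0,0.6,0],[-0.021,-0.153,-0.003,0,0.6,0],[-0.021,-0.153,-0.003,0,0.6,0],[-0.013,-0.153,-0.003,0,0.6,0],[-0.008,-0.153,-0.003,0,0.6,0],[-0.0065,-0.153,-0.003,0,0.6,0],[-0.005,-0.153,-0.003,0,0.6,0],[-0.0035,-0.153,-0.003,0,0.6,0],[-0.002,-0.154,-0.003,0,0.6,0],[-0.0005,-0.154,-0.003,0,0.6,0],[0.001,-0.154,-0.003,0,0.6,0],[0.0025,-0.155,-0.003,0,0.6,0],[0.004,-0.155,-0.003,0,0.6,0]]' >/dev/null; sh t.sh
python3 -c "
from h import *
p,d,c=shot('top')
weight_in_bay(c,d,(np.array([668.1,-67.3]),-6.97))"
```

```text
t 30.48 tcp bay -124.5 79.0 z 35.3 yaw rel -0.14 tilt [-0.7   0.25] F bay -9.42 -0.61 -0.55 grip -0.0011170303435094904
weight bay x,y -46.5 3.2 yaw -0.41 size [ 90.  178.9] world [622.4 -58.5]
```

```bash
python3 -m creep '[[0.004,0,0,0,0.3,0],[0.005,0,0,0,0.6,0],[0.006,0,0,0,0.6,0],[0.007,0,0,0,0.6,0]]' >/dev/null; sh t.sh
```

```text
t 31.02 tcp bay -123.0 78.5 z 33.8 yaw rel -0.16 tilt [-0.78  0.26] F bay -11.27 -0.45 -0.04 grip -0.004073649055007954
```

```bash
python3 -m creep '[[-0.012,0,-0.001,0,0.8,0],[-0.017,0.02,-0.003,0,0.8,0],[-0.017,0.08,-0.003,0,0.8,0],[-0.017,0.135,-0.003,0,0.8,0],[-0.017,0.1535,-0.003,0,0.8,0],[-0.017,0.1535,-0.003,0,0.8,0],[-0.01,0.1535,-0.003,0,0.8,0],[-0.006,0.1535,-0.003,0,0.8,0],[-0.0045,0.1535,-0.003,0,0.8,0],[-0.003,0.1535,-0.003,0,0.8,0],[-0.0015,0.1535,-0.003,0,0.8,0],[0,0.1535,-0.003,0,0.8,0],[0.0015,0.1535,-0.003,0,0.8,0],[0.003,0.1535,-0.003,0,0.8,0],[0.0045,0.1535,-0.003,0,0.8,0]]' >/dev/null; sh t.sh
python3 -c "
from h import *
p,d,c=shot('top')
weight_in_bay(c,d,(np.array([668.1,-67.3]),-6.97))"
```

```text
t 32.90 tcp bay -124.8 -74.8 z 35.0 yaw rel -0.19 tilt [-0.65  0.33] F bay -8.99 -0.06 -0.12 grip 0.0009728570676733806
weight bay x,y -45.7 13.6 yaw -0.37 size [ 89.5 159.1] world [624.4 -48.3]
```

```bash
python3 -m creep '[[0.004,0,0,0,0.3,0],[0.005,0,0,0,0.6,0],[0.006,0,0,0,0.6,0],[0.0065,0,0,0,0.6,0]]' >/dev/null; sh t.sh;  python3 -m creep '[[0.005,0,0,0,0.3,0],[0.006,0,0,0,0.6,0],[0.0065,0,0,0,0.6,0],[0.0065,0,0,0,0.6,0]]' >/dev/null; sh t.sh
```

```text
t 33.45 tcp bay -123.8 -74.7 z 33.6 yaw rel -0.22 tilt [-0.68  0.41] F bay -10.0 -0.39 0.12 grip 0.0008104693749463144
t 33.95 tcp bay -123.0 -74.6 z 32.2 yaw rel -0.26 tilt [-0.72  0.49] F bay -9.72 0.12 0.0 grip 0.002186019525928474
```

```bash
python3 -m creep '[[0.005,0,-0.003,0,0.3,0],[0.006,0,-0.004,0,0.6,0],[0.007,0,-0.004,0,0.6,0],[0.0075,0,-0.004,0,0.6,0],[0.0075,0,-0.004,0,0.6,0]]' >/dev/null; sh t.sh
python3 -c "
from h import *
p,d,c=shot('top')
b,bx,by=weight_in_bay(c,d,(np.array([668.1,-67.3]),-6.97))"
```

```text
t 34.58 tcp bay -122.8 -74.3 z 34.5 yaw rel -0.29 tilt [-0.96  0.64] F bay -12.54 0.09 0.81 grip 0.0031042509660222715
weight bay x,y -44.9 13.2 yaw 0.42 size [ 89.9 159.7] world [625.1 -48.7]
```

```bash
python3 -m creep '[[-0.01,0,0,0,0.9,0],[-0.015,-0.02,-0.001,0,0.9,0],[-0.015,-0.08,-0.001,0.5,0.9,0],[-0.015,-0.135,-0.001,0.5,0.9,0],[-0.015,-0.152,-0.001,0.5,0.9,0],[-0.015,-0.152,-0.001,0.5,0.9,0],[-0.008,-0.152,-0.001,0.5,0.9,0],[-0.003,-0.152,-0.001,0.5,0.9,0],[-0.0015,-0.152,-0.001,0.5,0.9,0],[0,-0.152,-0.001,0.5,0.9,0],[0.0015,-0.152,-0.001,0.5,0.9,0],[0.003,-0.152,-0.001,0.5,0.9,0],[0.0045,-0.152,-0.001,0.5,0.9,0],[0.0055,-0.152,-0.001,0.5,0.9,0]]' >/dev/null; sh t.sh
python3 -c "
from h import *
p,d,c=shot('top')
weight_in_bay(c,d,(np.array([668.1,-67.3]),-6.97))"
```

```text
t 36.38 tcp bay -122.8 77.6 z 35.3 yaw rel -0.27 tilt [-0.74  1.12] F bay -11.2 -0.11 0.08 grip -0.0037092523493868802
weight bay x,y -44.5 3.2 yaw -0.16 size [ 90.  179.4] world [624.3 -58.7]
```

```bash
python3 -m creep '[[0.004,0,0,-0.5,0.4,0],[0.006,0,-0.001,-1,0.6,0],[0.007,0,-0.001,-1,0.6,0],[0.0075,0,-0.001,-1,0.6,0]]' >/dev/null; sh t.sh
```

```text
t 36.92 tcp bay -122.7 77.6 z 34.5 yaw rel -0.23 tilt [-1.15  0.15] F bay -12.43 -0.11 1.18 grip -0.0022286544466652326
```

```bash
python3 -m creep '[[-0.01,0,0,0,0.9,0],[-0.015,0.02,-0.002,0,1.1,0],[-0.015,0.08,-0.002,0,1.1,0],[-0.015,0.135,-0.002,0,1.1,0],[-0.015,0.1525,-0.002,0,1.1,0],[-0.015,0.1525,-0.002,0,1.1,0],[-0.008,0.1525,-0.002,0,1.1,0],[-0.003,0.1525,-0.002,0,1.1,0],[-0.0015,0.1525,-0.002,0,1.1,0],[0,0.1525,-0.002,0,1.1,0],[0.0015,0.1525,-0.002,0,1.1,0],[0.003,0.1525,-0.002,0,1.1,0],[0.0045,0.1525,-0.002,0,1.1,0],[0.006,0.1525,-0.002,0,1.1,0],[0.007,0.1525,-0.002,0,1.1,0]]' >/dev/null; sh t.sh
```

```text
t 38.80 tcp bay -122.8 -74.6 z 34.9 yaw rel -0.26 tilt [-0.79  0.21] F bay -10.29 0.89 0.41 grip 0.001759684999994066
```

```bash
python3 -m creep '[[0.004,0,0,0,0.4,0],[0.006,0,-0.001,0,0.6,0],[0.0075,0,-0.001,0,0.6,0],[0.0085,0,-0.001,0,0.6,0]]' >/dev/null; sh t.sh;  python3 -m creep '[[-0.01,0,0,0,0.4,0],[-0.02,0,-0.001,0,0.8,0],[-0.03,0,-0.03,0,0.8,0],[-0.03,0,-0.055,0,0.8,0],[-0.03,0,-0.065,0,0.8,0],[-0.03,0,-0.065,0,0.8,0]]' >/dev/null; sh t.sh
python3 -c "
from h import *
p,d,c=shot('top')
cv2.imwrite('pics/seat.png',cv2.resize(p[120:330,160:430],None,fx=2.6,fy=2.6,interpolation=3)[:,:,::-1])
b,bx,by=weight_in_bay(c,d,(np.array([668.1,-67.3]),-6.97))
Z=c[...,2]; m=(d>0)&(Z>.062)&(by>100)&(by<220)&(bx<-150)&(bx>-260)&(Z<.08); print('knob',m.sum(),bx[m].mean(),by[m].mean())"
```

```text
t 39.30 tcp bay -122.7 -74.2 z 33.9 yaw rel -0.3 tilt [-1.15  0.38] F bay -13.98 -0.55 0.73 grip 0.002310952005165325
t 40.05 tcp bay -150.4 -74.3 z 100.1 yaw rel -0.29 tilt [-0.22  0.25] F bay -0.82 0.14 -0.59 grip 0.00104997857056699
weight bay x,y -44.4 3.4 yaw 0.16 size [ 89.7 179.7] world [624.4 -58.5]
knob 117 -216.83856424393295 172.82157975517325
```

View pics/seat.png

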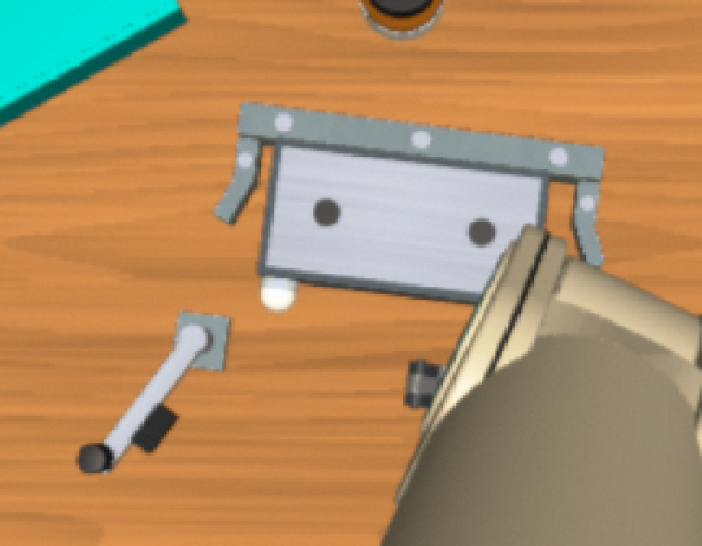

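```bash
python3 -m creep '[[-0.01,0,-0.025,0,0.2,0],[-0.02,-0.05,-0.03,0,0.2,0],[-0.035,-0.1,-0.03,0,0.2,0],[-0.045,-0.15,-0.03,0,0.2,0],[-0.055,-0.2,-0.03,0,0.2,0],[-0.064,-0.25,-0.03,0,0.2,0],[-0.066,-0.283,-0.03,0,0.2,0],[-0.066,-0.283,-0.03,0,0.2,0],[-0.066,-0.283,-0.01,0,0.2,0],[-0.066,-0.283,0.015,0,0.2,0],[-0.066,-0.283,0.025,0,0.2,0],[-0.066,-0.283,0.025,0,0.2,0]]' >/dev/null; sh t.sh
```

```text
t 41.60 tcp bay -216.0 208.0 z 75.2 yaw rel -0.36 tilt [-0.21  0.19] F bay 0.12 -0.1 0.86 grip 0.000528435448554135
```

```bash
python3 -m creep '[[-0.002,0.006,0,0,0,0],[-0.003,0.011,0,0,0,0],[-0.006,0.018,0,0,0,0],[-0.009,0.026,0,0,0,0],[-0.0115,0.0345,0,0,0,0],[-0.013,0.043,0,0,0,0],[-0.014,0.052,0,0,0,0],[-0.014,0.06,0,0,0,0],[-0.013,0.068,0,0,0,0],[-0.0115,0.076,0,0,0,0],[-0.009,0.084,0,0,0,0],[-0.006,0.092,0,0,0,0],[-0.002,0.1,0,0,0,0],[0.002,0.108,0,0,0,0],[0.007,0.115,0,0,0,0],[0.013,0.122,0,0,0,0],[0.013,0.122,0,0,0,0]]' >/dev/null; sh t.sh
cat > k.py <<'E'
from h import *
p,d,c=shot('top')
b,bx,by=weight_in_bay(c,d,(np.array([668.1,-67.3]),-6.97))
Z=c[...,2]; dk=p.astype(int).max(-1)<75
m=(d>0)&(Z>.058)&(Z<.085)&dk&(by>0)&(by<220)&(bx<-110)&(bx>-260); print('knob',m.sum(),bx[m].mean(),by[m].mean())
cv2.imwrite('pics/k%d.png'%(telemetry.state()["clock"]*10),cv2.resize(p[120:330,160:430],None,fx=2.6,fy=2.6,interpolation=3)[:,:,::-1])
E
python3 k.py; ls pics
```

```text
t 43.73 tcp bay -202.8 85.0 z 74.9 yaw rel -0.45 tilt [-0.14  0.16] F bay -0.25 0.14 0.53 grip -0.000916784709210877
weight bay x,y -44.5 3.3 yaw 0.0 size [ 90.  179.7] world [624.3 -58.6]
knob 0 nan nan
crop.png
k437.png
scene0.png
seat.png
top0.pngk.py:5: RuntimeWarning: Mean of empty slice.
  m=(d>0)&(Z>.058)&(Z<.085)&dk&(by>0)&(by<220)&(bx<-110)&(bx>-260); print('knob',m.sum(),bx[m].mean(),by[m].mean())
  ret = ret.dtype.type(ret / rcount)
```

View pics/k437.png

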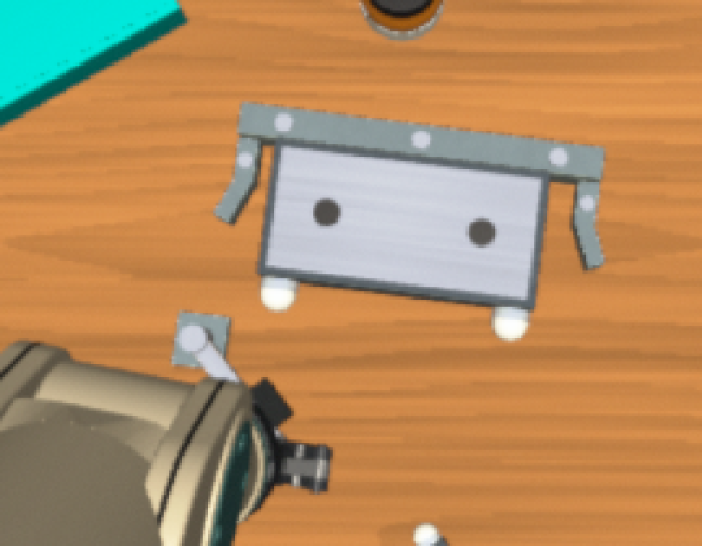

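```bash
python3 -m creep '[[0,-0.008,0,0,0,0],[-0.018,-0.01,0,0,0,0],[-0.036,-0.008,0,0,0,0],[-0.037,0.008,0,0,0,0],[-0.037,0.022,0,0,0,0],[-0.032,0.023,0,0,0,0],[-0.024,0.024,0,0,0,0],[-0.018,0.028,0,0,0,0],[-0.012,0.032,0,0,0,0],[-0.0065,0.0345,0,0,0,0],[0,0.038,0,0,0,0],[0.006,0.041,0,0,0,0],[0.012,0.0435,0,0,0,0],[0.018,0.046,0,0,0,0],[0.024,0.048,0,0,0,0],[0.03,0.05,0,0,0,0],[0.036,0.051,0,0,0,0],[0.041,0.051,0,0,0,0],[0.0445,0.051,0,0,0,0],[0.047,0.051,0,0,0,0]]' >/dev/null; sh t.sh
```

```text
t 46.27 tcp bay -157.8 34.3 z 74.4 yaw rel -0.4 tilt [-0.33  0.2 ] F bay -4.38 -1.32 3.91 grip -0.0002635928921729661
```

```bash
python3 -m creep '[[0.002,0,0,0,0,0],[0.003,0,0,0,0,0],[0.004,0,0,0,0,0],[0.005,0,0,0,0,0],[0.005,0,0,0,0,0]]' >/dev/null; sh t.sh; python3 -m creep '[[-0.012,0,0,0,0.3,0],[-0.022,0,0,0,0.3,0],[-0.03,0,-0.03,0,0.3,0],[-0.03,0,-0.08,0,0.3,0],[-0.05,-0.05,-0.13,0,0.3,0],[-0.06,-0.1,-0.14,0,0.3,0],[-0.06,-0.15,-0.14,0,0.3,0],[-0.06,-0.2,-0.14,0,0.3,0],[-0.06,-0.2,-0.14,0,0.3,0]]'>/dev/null; sh t.sh; sed -i 's/Z<.085)&dk/Z<.085)/' k.py; python3 k.py
```

```text
t 46.90 tcp bay -157.6 34.3 z 74.0 yaw rel -0.39 tilt [-0.88  0.29] F bay -8.73 -1.87 7.91 grip 0.001394401913665171
t 48.02 tcp bay -214.3 239.7 z 215.6 yaw rel 0.08 tilt [-0.47  0.42] F bay 0.12 -0.75 0.06 grip 0.0033185200398276457
weight bay x,y -44.4 3.4 yaw 0.24 size [ 89.9 179.8] world [624.4 -58.6]
knob 109 -135.43270416250317 33.25705709007764
```

```bash
python3 - <<'E'
from h import *
p,d,c=shot("top")
for q in("ink_can","brayer","jar"):
    o=outline_of(q,"top")[0]; P=c[o["pixels"]&(d>0)]; print(q,np.round(o["xy"]),np.median(P,0).round(3))
cv2.imwrite("pics/end.png",p[:,:,::-1])
E
```

```text
ink_can [469. 213.] [ 0.614 -0.308  0.058]
brayer [490. 290.] [ 0.48  -0.338  0.031]
jar [314. 112.] [ 0.773 -0.056  0.06 ]
```

View pics/end.png

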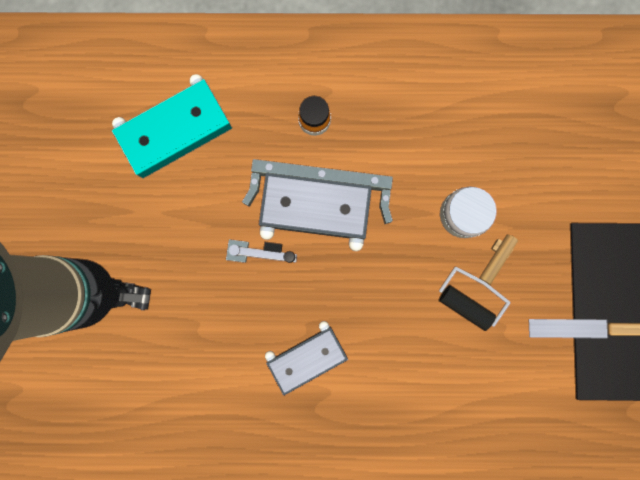

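The weight is flush on the end bar (315,205) and the keeper is shut behind it, with the knob at (290,257). The can, roller and jar have not moved, and the arm is clear, so I'm handing the job in.

```bash
python3 -c "
from bench import arm,telemetry
print(arm.close_job(), telemetry.state()['clock'])"
```

```text
the job is handed in; nothing more can be done
the job is handed in; nothing more can be done
```

I walked the large grey weight into the bay by pushing its two rear balls in turn, then swung the keeper shut. I let go and handed the job in at about 48 s of the 72 s allowed; no verdict was reported.

- **Pushing force:** while it moved, the ball pushes read about 8–12 N. The highest reading was about 14 N (roughly 15 N allowing for sensor offset), against the 17 N limit. Force was only read at the end of each move, so brief peaks in between were not seen.
- **Seating:** pushing either ball harder at the end, up to 12–14 N, moved it no more than about 0.2 mm, so it bears on the bar on both sides. The last camera fit put its centre at x = -44.4 mm (home is -45) and turned by 0.24°, within the measuring error. It sits about 3 mm off centre sideways, clear of both rails.
- **Keeper:** the knob came to rest at (-135, 33) mm in the bay's frame, against (-136, 34) when shut. It held against the stop with about 9 N and did not move.
- **Other things:** the ink can, roller and jar are within 2 mm of where they started, which is the camera's accuracy. The turquoise and small grey weights look unmoved in the last picture.
- **One slip:** on the second push the finger slid to the edge of the ball and picked up about 6 N of sideways force. I followed the ball sideways after that and it did not happen again.

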